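# Press the scooter brake lever and hold it at its stop

### The job

Check that the red brake lever on the bench stand stops short of the handlebar: push it in with the outside of the fingers until it comes up against its stop, wait there a moment, then let it spring all the way back out. Push it in to the stop a second time and finish while still holding it there, so that the gap to the grip can be seen. Only push from the lever's outer side - do not pinch or hook the lever, touch the handlebar, or force the lever - and leave the other things on the desk where they are.

Things in the scene. Friction and masses are not known exactly. Their poses are not given: they have to be found in the camera images.
- stand: Bench stand bolted to the desk: grey base plate (x -25 to +75, y +35 to +135, z 0 to 10 mm), post, blue clamp (top z = 149 mm) holding a handlebar piece. Origin on the desk below the bar's axis. The bar runs level along this frame's y at z = 130 mm; the red lever is on its -x side, facing roughly the robot. Below the lever only things up to 18 mm tall; iron stand and rack nearby are up to 105 mm.
- bar: Handlebar piece with black ribbed rubber grip, part of the stand (same origin and axes as the stand). Axis at x = 0, z = 130 mm. Tube 22 mm in diameter, y = -105 to +120 mm; grip 31 mm in diameter (flanges to 37 mm), y = -107 to +20 mm.
- bar_front (a point): Point on the grip's surface that faces the lever, at x = -15.5, y = -60, z = 130 mm of the stand; axes as the stand's.
- lever (a joint): Angle of the lever about its vertical pivot: 0 = fully out (rest), grows as the free end is pressed in towards the bar, 0.36 = against its built-in stop, with about 17 mm of air left between its free end and the grip. A spring pushes it back out to 0: at the press point about 2.5 N starts it moving, 8 N bring it to the stop; beyond that it is rigid.
- blade: The lever's red blade, 14 mm tall (z 123 to 137 mm), 6 mm thick, 130 mm long; turns with the lever. Origin on the pivot, at x = -41, y = +48, z = 130 mm of the stand; z up; axes agree with the stand's when the lever is fully out. In this frame it bends from (0, 0) via (-30, -50) and (-38, -85) to its free end at (-44, -124) mm; its outer (-x) face is the one to push.
- blade_back: Black lining on the blade's inner side, towards the bar, 4 mm thick, 12 mm tall, fixed to the blade (same origin and axes). Not to be touched: a finger here means that the lever is hooked or pinched.
- press_point (a point): Point on the blade's outer face at (-44.5, -100, 0) mm of the blade, 109 mm from the pivot and 24 mm short of the free end: where to push. Its axes are the blade's and turn with it; push along +x. From 0 to 0.36 rad it moves on an arc about the pivot, shifting by (+38, -9) mm in the stand's x, y.
- side_cutter: side cutters with red handles lying flat, 46x123x10 mm; loose, a bystander to be left alone; origin at the centre of its underside
- choke: yellow ring choke wound with copper, 36x36x13 mm; loose, a bystander to be left alone; origin at the centre of its underside
- heat_sink: small bright finned heat sink, 25x30x18 mm; loose, a bystander to be left alone; origin at the centre of its underside
- flux_bottle: small white and yellow bottle with a red spout, 36x36x88 mm; loose, a bystander to be left alone; origin at the centre of its underside
- plug: green screw-terminal plug, 30x18x12 mm; loose, a bystander to be left alone; origin at the centre of its underside

How it is judged:
By the outcome, as a careful person would: the job done as asked, in the order asked, and still so for the second after the job is handed in, while the arm keeps its last pose, push and grip.
It also fails if it takes over 38 s, if anything falls off the work surface, if the arm or the gripper's body presses on something with over 40 N, if the wrist force passes 120 N, or if a joint passes its speed limit or range.

### The arm

A 6-joint arm with a two-finger parallel gripper is mounted at the origin on a cart in front of the work surface, level with it; the furniture and walls round the work are solid. World frame = base frame: x ahead of the robot, y to its left, z up, the work surface at z = 0. Lengths are in m, angles in rad, forces in N, time in s.
With the tool pointing down it reaches from about 0.35 to 0.975 m from the base axis. Payload 4.9 kg.
Tool frame: the origin (TCP) lies where the fingers leave the gripper's body, on its centre line; the fingertips stand 73 mm ahead of it and the grasp point (between the pads) lies 54 mm ahead of it; z points along the fingers, y is the direction in which the jaws open and shut (so a half turn about z gives the same grasp; the last joint's range is limited). The gripper opens to 85 mm and grips with 20 to 120 N. Pads are 22 mm wide; open, the fingers measure 114 mm over their backs; the gripper's body (76 mm by 85 mm) begins 54 mm behind the grasp point. The pads swing forward as they close: fully open they stand 13 mm farther back than shut.
Start: joints at [1.144, 0.053, 1.613, -0, 1.476, -0.119], TCP at [0.189, 0.596, 0.304] pointing down, gripper open.
Joint ranges: [-3.01, 3.01], [-1.01, 2.22], [0.06, 2.58], [-1.02, 4.17], [0.09, 2.62], [-3.14, 3.14]. Speed limits (rad/s): [2.57, 2.57, 3.14, 3.14, 3.14, 3.14].

### API

Orientations are given as a rotation vector (axis times angle).
In Python, from station import monitor, vision, workorder gives the robot as it stands.
- The arm moves only by the tool arm_command, never from a script. Its argument "rows" is text: rows parted by semicolons, each of 6 numbers parted by spaces: the shift along the world's x, y, z in mm, then the turn, a rotation vector about the world's x, y, z in degrees. In form: tx ty tz wx wy wz; .... A call has 1 to 12 rows; each row is the pose to reach, as a shift and turn from the pose measured when the call began; what a row does not reach only later rows make up. A row lasts 1/8 s, in which the tool goes at most 62.5 mm and 10.7 degrees, less where a joint would pass 70% of its speed; a pose out of reach is approached as far as the arm can. A call with a gripper value outside its range is refused whole. "jaw" is the opening, from 0 (shut) to 1 (fully open), set as the call begins (left out, the last holds). The fingers move at their own pace and stop on an object; "squeeze" is the grip in N (left out, the last holds). Time passes only in rows, so rows that repeat a pose let the fingers close. It gives the time, the measured TCP pose, the force and the opening at its end, in the units of the state.
- monitor.get_obs(): the state, without advancing time (a new reading comes with each control period).
- vision.get_image(name): name is "scene" or "top" or "wrist"; returns a dict with "frame" (480x640x3 uint8, red, green, blue), "vfov" (degrees; the focal length in pixels is half the picture's height over the tangent of half this angle, whatever the lens; pixels are square), "cx", "cy" (the principal point, pixels), "distortion" ([k1, k2, p1, p2, k3] as OpenCV has them; the pictures are not rectified), "R" (3x3) and "t" (3): a world point X has camera coordinates R X + t; the wrist camera has in their place "T_tool_cam" (4x4, takes a point from camera to tool coordinates, whose origin is the TCP and whose axes are the flange's). Camera axes: x right, y down, z forward; pixel columns grow to the right and rows downward; lengths in m; the calibration is good to about 2 mm. A picture is of the moment at which its call begins: read the wrist's pose just before it. There is no depth.
- workorder.finish_job(): hands the job in, once; it reports no verdict.
The state is a dict: "t": time; "q": joint angles; "dq": joint speeds; "effort": joint torques, N m; "tool_pos": TCP position; "tool_rot": TCP orientation; "contact_force": force on the tool from outside, world axes, zero at the start; "wrist_torque": the same for the moment, N m; "opening": finger opening in m.
Only numpy, scipy, OpenCV 4.12 (cv2) and the standard library are available. Lean on these libraries where they do the work, as an engineer would, in place of code of your own. Each camera call takes 0.05 s, during which the arm holds its last target. There are 200 camera calls.

## Working session

There is one attempt and no reset: what is moved stays moved. The work goes in short steps, Python scripts to look and compute and a tool call to move; the robot and the scene stay as the last step left them, time stands still between calls to the robot, and variables do not carry over. Pictures are saved under pics/ and viewed, about 8 in all and at most 12, crops included, and the job is handed in when it is done.

Besides the shell and the picture viewer there is one more tool, called as name(argument=value, ...), one argument or row to a line, values as JSON. arm_command: Moves the arm, as the interface text tells. Its arguments: {"type":"object","properties":{"rows":{"type":"string"},"jaw":{"type":"number"},"squeeze":{"type":"number"}},"required":["rows"]}

```bash
mkdir -p pics; ls
python3 - <<'E'
from station import monitor, vision
import cv2,pickle
o=monitor.get_obs();print(o)
d={}
for n in("scene","top"):
    m=vision.get_image(n);d[n]=m;print(n,{k:v for k,v in m.items() if k!="frame"})
    cv2.imwrite(f"pics/{n}0.png",m["frame"][:,:,::-1])
pickle.dump(d,open("d.pkl","wb"))
E
```

```text
pics
{'t': 0.0, 'q': array([ 1.14403366e+00,  5.33572880e-02,  1.61427030e+00, -8.03296855e-06,
        1.47600106e+00, -1.18982910e-01]), 'dq': array([-0.00096787,  0.00050464,  0.0007343 , -0.00102267,  0.00076438,
       -0.00039526]), 'effort': array([ 6.87654992e-04, -3.93674076e+01, -3.70175421e+01, -7.49842172e-06,
        7.14581736e-03, -1.74710704e-05]), 'tool_pos': array([0.18913618, 0.59520544, 0.30267676]), 'tool_rot': array([-4.81468994e-01, -3.10393035e+00,  3.08265839e-03]), 'contact_force': array([-0.08017855, -0.11567734, -0.03447914]), 'wrist_torque': array([-0.07028743,  0.01890555,  0.04962457]), 'opening': 0.08570185566072631}
scene {'vfov': 44.58739878128055, 'cx': 316.8982786678289, 'cy': 238.76326940024197, 'distortion': array([-0.00704247,  0.        ,  0.        ,  0.        ,  0.        ]), 'R': array([[ 0.7616322 , -0.64794515,  0.00913653],
       [-0.48089381, -0.57460855, -0.66224328],
       [ 0.43434724,  0.49999211, -0.74923318]]), 't': array([-0.18524328,  0.53683358,  0.56764052])}
top {'vfov': 43.88584848678819, 'cx': 326.9878306120022, 'cy': 252.60093149829925, 'distortion': array([-0.19818145,  0.        ,  0.        ,  0.        ,  0.        ]), 'R': array([[-1.28831653e-02, -9.99916902e-01,  4.61679053e-04],
       [-9.89895369e-01,  1.26888367e-02, -1.41230847e-01],
       [ 1.41213252e-01, -2.27651429e-03, -9.89976583e-01]]), 't': array([0.38308018, 0.56080762, 1.04466563])}
```

View pics/scene0.png

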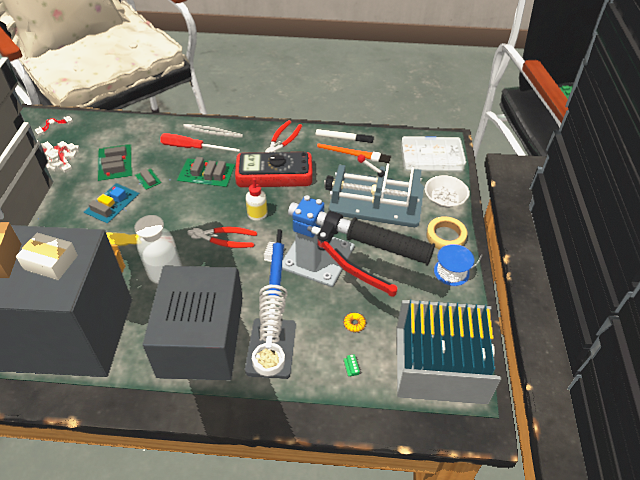

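View pics/top0.png

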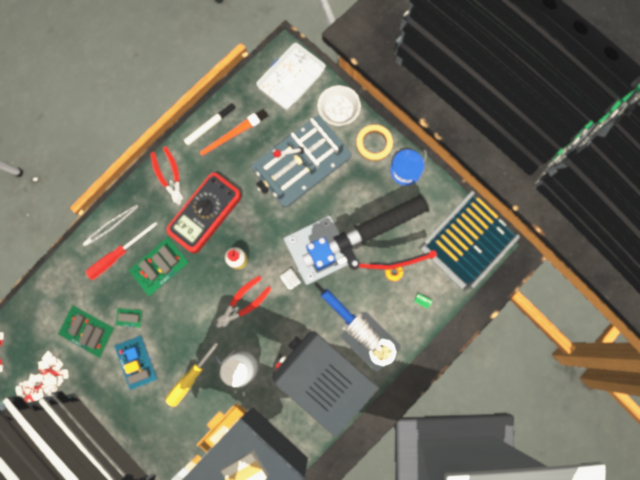

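```bash
cat > h.py <<'E'
import numpy as np,cv2
def KD(m):
    h,w=m["frame"].shape[:2];f=h/2/np.tan(np.radians(m["vfov"])/2)
    return np.array([[f,0,m["cx"]],[0,f,m["cy"]],[0,0,1.]]),np.array(m["distortion"])
def cast(m,uv,z,R=None,t=None):
    R=m["R"] if R is None else R; t=m["t"] if t is None else t
    K,D=KD(m);p=cv2.undistortPoints(np.float64(uv).reshape(-1,1,2),K,D).reshape(-1,2)
    d=np.c_[p,np.ones(len(p))]@R; c=-R.T@t
    return c+d*((z-c[2])/d[:,2])[:,None]
def proj(m,X,R=None,t=None):
    R=m["R"] if R is None else R; t=m["t"] if t is None else t
    K,D=KD(m);return cv2.projectPoints(np.float64(X).reshape(-1,3),cv2.Rodrigues(R)[0],np.float64(t),K,D)[0].reshape(-1,2)
def red(f):
    f=f.astype(int);return ((f[...,0]>110)&(f[...,1]<70)&(f[...,2]<70)).astype(np.uint8)
E
python3 - <<'E'
import pickle;from h import *
d=pickle.load(open("d.pkl","rb"))
roi={"scene":(305,225,410,305),"top":(335,235,450,280)}
gro={"scene":(335,205,450,270),"top":(345,180,440,250)}
for n,m in d.items():
    x0,y0,x1,y1=roi[n];k=red(m["frame"]);k2=np.zeros_like(k);k2[y0:y1,x0:x1]=k[y0:y1,x0:x1]
    v,u=np.nonzero(k2);P=cast(m,np.c_[u,v],.13)*1000
    print(n,len(u),"ends uv",(u.min(),v[u.argmin()]),(u.max(),v[u.argmax()]))
    # column-wise centre line
    for c in np.linspace(u.min()+1,u.max()-1,8).astype(int):
        s=u==c;q=cast(m,[[c,v[s].mean()]],.13)[0]*1000;print(c,round(v[s].mean(),1),q[:2].round(1))
    x0,y0,x1,y1=gro[n];g=(m["frame"].max(2)<45).astype(np.uint8);g2=np.zeros_like(g);g2[y0:y1,x0:x1]=g[y0:y1,x0:x1]
    g2=cv2.morphologyEx(g2,cv2.MORPH_OPEN,np.ones((7,7)))
    cs=max(cv2.findContours(g2,0,1)[0],key=cv2.contourArea)
    r=cv2.minAreaRect(cs);b=cv2.boxPoints(r);print("grip",r);print(cast(m,b,.13)[:,:2]*1000)
    c=m["frame"].copy();cv2.drawContours(c,[b.astype(int)],0,(0,255,0),1);c[k2>0]=(255,0,255)
    x0,y0,x1,y1=(270,190,470,320) if n=="scene" else (280,170,480,300)
    cv2.imwrite(f"pics/c_{n}.png",cv2.resize(c[y0:y1,x0:x1,::-1],None,fx=3,fy=3))
cv2.imwrite("pics/c.png",np.vstack([cv2.imread("pics/c_scene.png"),cv2.imread("pics/c_top.png")])[:,:])
a=cv2.imread("pics/c.png");cv2.imwrite("pics/c.png",cv2.resize(a,None,fx=.75,fy=.75))
E
```

```text
scene 710 ends uv (np.int64(318), np.int64(240)) (np.int64(396), np.int64(287))
319 243.5 [527.3 331. ]
329 249.0 [531.6 313.4]
340 260.5 [529.4 286.9]
351 269.0 [531.  265.1]
362 275.5 [534.9 246.5]
373 281.0 [540.1 229.5]
384 286.5 [545.1 212.8]
395 290.0 [552.5 198.7]Traceback (most recent call last):
  File "<stdin>", line 14, in <module>
ValueError: max() iterable argument is empty
```

```bash
cat > a.py <<'E'
import pickle;from h import *
d=pickle.load(open("d.pkl","rb"))
roi={"scene":(305,225,410,305),"top":(335,235,450,280)}
gro={"scene":(335,205,450,270),"top":(345,180,432,250)}
for n,m in d.items():
    x0,y0,x1,y1=roi[n];k=red(m["frame"]);k2=np.zeros_like(k);k2[y0:y1,x0:x1]=k[y0:y1,x0:x1]
    v,u=np.nonzero(k2)
    print(n,len(u))
    for c in np.linspace(u.min()+1,u.max()-1,8).astype(int):
        s=u==c;q=cast(m,[[c,v[s].mean()]],.13)[0]*1000;print(c,round(v[s].mean(),1),q[:2].round(1))
    x0,y0,x1,y1=gro[n];g=(m["frame"].max(2)<60).astype(np.uint8);g2=np.zeros_like(g);g2[y0:y1,x0:x1]=g[y0:y1,x0:x1]
    g2=cv2.morphologyEx(g2,cv2.MORPH_OPEN,np.ones((5,5)))
    c=m["frame"].copy()
    C=cv2.findContours(g2,0,1)[0]
    if C:
        cs=max(C,key=cv2.contourArea)
        r=cv2.minAreaRect(cs);b=cv2.boxPoints(r);print("grip",r);print((cast(m,b,.13)[:,:2]*1000).round(1))
        cv2.drawContours(c,[b.astype(int)],0,(0,255,0),1)
    cv2.drawContours(c,cv2.findContours(k2,0,1)[0],-1,(255,0,255),1)
    x0,y0,x1,y1=(270,190,470,320) if n=="scene" else (280,170,480,300)
    cv2.imwrite(f"pics/c_{n}.png",cv2.resize(c[y0:y1,x0:x1,::-1],None,fx=2.25,fy=2.25))
cv2.imwrite("pics/c.png",np.vstack([cv2.imread("pics/c_scene.png"),cv2.imread("pics/c_top.png")]))
E
python3 a.py
```

```text
scene 710
319 243.5 [527.3 331. ]
329 249.0 [531.6 313.4]
340 260.5 [529.4 286.9]
351 269.0 [531.  265.1]
362 275.5 [534.9 246.5]
373 281.0 [540.1 229.5]
384 286.5 [545.1 212.8]
395 290.0 [552.5 198.7]
grip ((364.9653625488281, 240.12689208984375), (17.54115867614746, 5.876287937164307), 15.255118370056152)
[[572.8 300.2]
 [582.2 307. ]
 [595.3 284.1]
 [585.7 277.5]]
top 233
360 265.0 [531.3 321.4]
370 265.5 [530.2 304.8]
381 266.0 [529.1 286.4]
391 266.0 [528.9 269.7]
402 263.0 [533.7 251.1]
412 260.0 [538.5 234.2]
423 257.0 [543.3 215.4]
434 252.0 [551.5 196.4]
```

View pics/c.png

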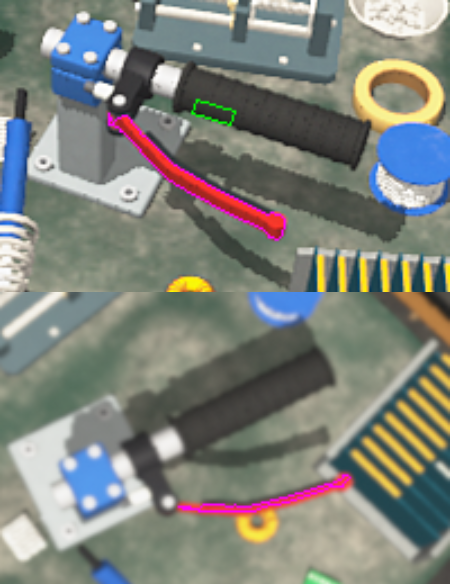

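```bash
cat > b.py <<'E'
import pickle;from h import *
d=pickle.load(open("d.pkl","rb"))
G={"scene":[[350,229.1],[428.7,254]],"top":[[360.9,232.2],[425.3,202.4]]}
for n in G: 
    p=cast(d[n],G[n],.13)[:,:2]*1000; e=p[0]-p[1]; print(n,p.round(1),np.linalg.norm(e),"yaw",np.degrees(np.arctan2(-e[0],e[1])))
# fit: distance of blade centreline measured points to polyline
from scipy.optimize import least_squares
M=np.array([[531.6,313.4],[529.4,286.9],[531,265.1],[534.9,246.5],[540.1,229.5],[545.1,212.8],[531.3,321.4],[530.2,304.8],[529.1,286.4],[528.9,269.7],[533.7,251.1],[538.5,234.2],[543.3,215.4]])
tip=np.array([551.5,195.5])
pl=np.array([[0,0],[-30,-50],[-38,-85],[-44,-124]])+[-41,48.]
gs=cast(d["scene"],G["scene"],.13)[:,:2]*1000;gt=cast(d["top"],G["top"],.13)[:,:2]*1000
def seg(p):
    o=[]
    for a,b in zip(pl,pl[1:]):
        s=np.clip((p-a)@(b-a)/((b-a)@(b-a)),0,1);o.append(np.linalg.norm(p-a-s[:,None]*(b-a),axis=1))
    return np.min(o,0)
def f(x,full=1):
    c,s=np.cos(x[2]),np.sin(x[2]);R=np.array([[c,-s],[s,c]])
    inv=lambda P:(P-x[:2])@R
    g=np.r_[inv(gs),inv(gt)]
    return np.r_[seg(inv(M)),inv(tip[None])[0]-pl[-1],(g-np.array([[0,20],[0,-107]]*2)).ravel()/1.5]
r=min((least_squares(f,[620,260,a],loss="soft_l1",f_scale=2) for a in(-.8,-.4,-.2,.3)),key=lambda r:r.cost)
print(r.x,np.degrees(r.x[2]),r.cost);print(f(r.x).round(1))
x=r.x;c,s=np.cos(x[2]),np.sin(x[2]);R=np.array([[c,-s],[s,c]])
for nm,p in dict(press=[-85.5,-52],pivot=[-41,48],press_in=[-47.5,-61],tip=pl[-1],gripend=[0,-107]).items(): print(nm,(x[:2]+R@p).round(1))
E
python3 b.py
```

```text
scene [[581.9 322.8]
 [636.8 212.9]] 122.8591499532723 yaw 26.500482238977956
top [[586.6 318.7]
 [636.8 207.9]] 121.70388231164652 yaw 24.362960143959036
[5.90865035e+02 3.03834037e+02 4.77692692e-01] 27.369775183290514 15.846733237599794
[ 0.1  0.4  1.1  0.2  0.6  0.   0.7  0.8  0.7  0.1  0.2  0.6  0.9  0.2
 -2.1  0.5  0.6 -0.7  3.4  2.1 -3.2 -2.2  0.4]
press [538.8 218.3]
pivot [532.4 327.6]
press_in [576.7 227.8]
tip [550.3 197.3]
gripend [640.1 208.8]
```

arm_command(
  rows="26 -32 0 0 0 -4.5; 52 -65 0 0 0 -9; 78 -97 0 0 0 -13.5; 104 -130 0 0 0 -18; 130 -162 0 0 0 -22.5; 156 -195 0 0 0 -27; 182 -227 0 0 0 -31.5; 208 -259 0 0 0 -36; 234 -292 0 0 0 -40.5; 260 -324 0 0 0 -45; 286 -357 0 0 0 -49.5; 312 -389 0 0 0 -54",
  jaw=0,
  squeeze=20,
)

```text
t: 1.6
tool_pos: [0.5017, 0.205, 0.3023]
tool_rot: [-1.841, -2.544, 0.003]
contact_force: [1.4, 0.1, -0.9]
opening: -0.0003
```

Run:
```python
from h import *;from station import monitor,vision;import pickle
o=monitor.get_obs();m=vision.get_image("wrist");pickle.dump((o,m),open("w.pkl","wb"))
T=m["T_tool_cam"];Rt=cv2.Rodrigues(o["tool_rot"])[0];Rw=Rt@T[:3,:3];c=Rt@T[:3,3]+o["tool_pos"]
R=Rw.T;t=-R@c
print(o["tool_pos"],c,o["contact_force"])
X=[[538.8,218.3,130],[532.4,327.6,130],[550.3,197.3,130],[640.1,208.8,130]]
p=proj(m,np.array(X)/1e3,R,t);print(p)
f=m["frame"].copy()
for a in p: cv2.drawMarker(f,tuple(int(round(v)) for v in a),(0,255,255),0,12)
cv2.imwrite("pics/w1.png",f[:,:,::-1])
v,u=np.nonzero(red(m["frame"]));print(len(u),u.min(),u.max(),v.min(),v.max())
```

```text
[0.50165166 0.20496557 0.30227713] [0.47599706 0.27863615 0.37298602] [ 1.38331381  0.06781142 -0.88070977]
[[390.94301343 235.82241769]
 [455.47693303  41.62888373]
 [396.1316593  272.32352201]
 [537.19804991 297.9884556 ]]
1160 383 457 43 279
```

View pics/w1.png

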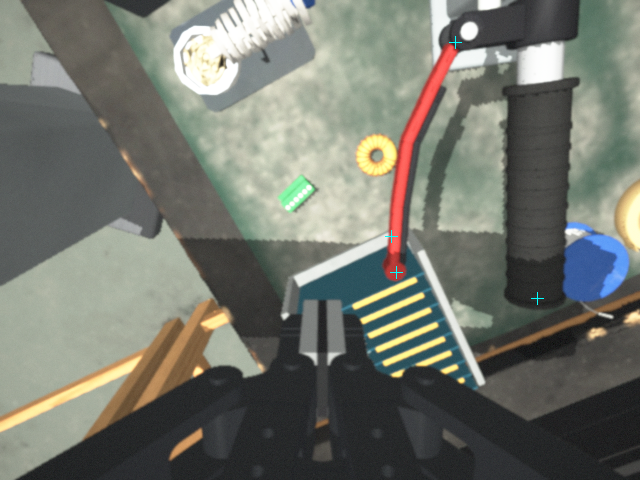

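arm_command(
  rows="0 0 -38 0 0 0; 0 0 -76 0 0 0; 0 0 -100 0 0 0; 0 0 -114 0 0 0; 0 0 -114 0 0 0; 0 0 -114 0 0 0",
)

```text
t: 2.4
tool_pos: [0.5047, 0.2021, 0.1896]
tool_rot: [1.847, 2.538, -0.002]
contact_force: [0.9, 0.2, 1.4]
opening: -0.0
```

arm_command(
  rows="4 1 0 0 0 0; 8 2.5 0 0 0 0; 11 3.5 0 0 0 0; 14 4.5 0 0 0 0; 14 4.5 0 0 0 0; 14 4.5 0 0 0 0",
)

```text
t: 3.15
tool_pos: [0.5186, 0.2066, 0.1895]
tool_rot: [1.847, 2.538, -0.003]
contact_force: [-0.2, 0.6, 0.5]
opening: 0.0001
```

arm_command(
  rows="2 3.5 -1 0 0 0; 4 6.5 -1 0 0 0; 4 6.5 -1 0 0 0",
)

```text
t: 3.52
tool_pos: [0.5227, 0.2133, 0.1884]
tool_rot: [1.846, 2.538, -0.003]
contact_force: [-0.5, 0.3, 0.6]
opening: 0.0001
```

Run:
```python
from h import *;from station import monitor,vision
o=monitor.get_obs();print(o["tool_pos"],o["contact_force"])
w=vision.get_image("wrist")["frame"];s=vision.get_image("scene")["frame"]
a=cv2.resize(w[180:400,250:520],(540,440))
b=cv2.resize(s[190:310,310:457],(540,440))
cv2.imwrite("pics/p2.png",cv2.resize(np.hstack([a,b])[:,:,::-1],(800,326)))
```

```text
[0.52272686 0.21331953 0.18844056] [-0.47992218  0.32992733  0.5682063 ]
```

View pics/p2.png

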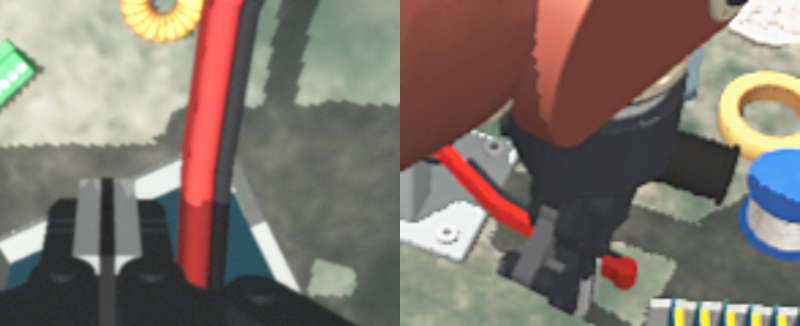

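arm_command(
  rows="2 0.5 0 0 0 0; 4 0.7 0 0 0 1; 7 0.7 0 0 0 2.3; 10 0.6 0 0 0 4; 13 0.6 0 0 0 5.5; 16 0.6 0 0 0 7; 16 0.6 0 0 0 7; 16 0.6 0 0 0 7",
)

```text
t: 4.62
tool_pos: [0.5386, 0.2136, 0.1884]
tool_rot: [1.688, 2.646, -0.003]
contact_force: [-3.6, -3.7, 1.3]
opening: 0.0002
```

arm_command(
  rows="3.5 0.2 0 0 0 1.7; 7 0.6 0 0 0 3.5; 10 1 0 0 0 5.2; 13.5 1.5 0 0 0 7; 17 2.2 0 0 0 8.7; 20 2.8 0 0 0 10.3; 20 2.8 0 0 0 10.3",
)

```text
t: 5.5
tool_pos: [0.5588, 0.2161, 0.1883]
tool_rot: [1.442, 2.788, -0.005]
contact_force: [-3.4, -4.2, 4.0]
opening: 0.0
```

arm_command(
  rows="2 0.5 0 0 0 1; 4 1.1 0 0 0 2; 5.5 1.5 0 0 0 3; 5.5 1.5 0 0 0 3; 5.5 1.5 0 0 0 3",
)

```text
t: 6.12
tool_pos: [0.5642, 0.2173, 0.1883]
tool_rot: [1.367, 2.825, -0.007]
contact_force: [-5.0, -4.2, 3.6]
opening: 0.0003
```

```bash
cat > look.py <<'E'
import sys;from h import *;from station import monitor,vision
o=monitor.get_obs();print(o["tool_pos"],o["contact_force"],o["wrist_torque"])
m=vision.get_image("wrist");w=m["frame"];s=vision.get_image("scene")["frame"]
T=m["T_tool_cam"];Rt=cv2.Rodrigues(o["tool_rot"])[0];R=(Rt@T[:3,:3]).T;t=-R@(Rt@T[:3,3]+o["tool_pos"])
v,u=np.nonzero(red(w));P=cast(m,np.c_[u,v],.13,R,t)[:,:2]*1e3
for y in range(230,330,10):
    k=abs(P[:,1]-y)<2
    if k.sum()>3: print(y,"x",np.percentile(P[k,0],[3,50,97]).round(1),k.sum())
# model centreline angle: predicted for theta
piv=np.array([532.4,327.6]);pl=np.array([[0,0],[-30,-50],[-38,-85],[-44,-124.]])
for th in(0,.12,.24,.3,.36):
    a=np.radians(27.0)+th;q=piv+pl@np.array([[np.cos(a),-np.sin(a)],[np.sin(a),np.cos(a)]]).T
    print(th,q[1:].round(1).tolist())
a=cv2.resize(w[0:480,200:640],(440,480));b=cv2.resize(s[190:310,300:457],(360,275));b=cv2.copyMakeBorder(b,0,205,0,0,0)
cv2.imwrite(f"pics/{sys.argv[1]}.png",np.hstack([a,b])[:,:,::-1])
E
python3 look.py p3
```

```text
[0.56420381 0.21725756 0.18832088] [-5.02667792 -4.22939641  3.62631104] [-0.57569366  0.8031228   0.04043554]
230 x [568.8 574.9 578.6] 178
240 x [561.3 563.6 571.9] 71
250 x [555.3 557.2 565.4] 76
260 x [549.2 551.1 559.3] 82
270 x [543.1 544.9 553.1] 104
280 x [540.2 541.4 548.5] 115
290 x [537.4 538.8 545.9] 123
300 x [534.9 536.3 543.4] 140
310 x [532.8 533.7 534.6] 103
320 x [530.  531.4 532.4] 128
0 [[528.4, 269.4], [537.1, 234.6], [549.5, 197.1]]
0.12 [[535.4, 269.4], [548.2, 235.8], [565.0, 200.1]]
0.24 [[542.3, 270.1], [559.1, 238.4], [580.0, 204.9]]
0.3 [[545.7, 270.8], [564.4, 240.2], [587.3, 208.0]]
0.36 [[549.1, 271.7], [569.6, 242.2], [594.4, 211.5]]
```

View pics/p3.png

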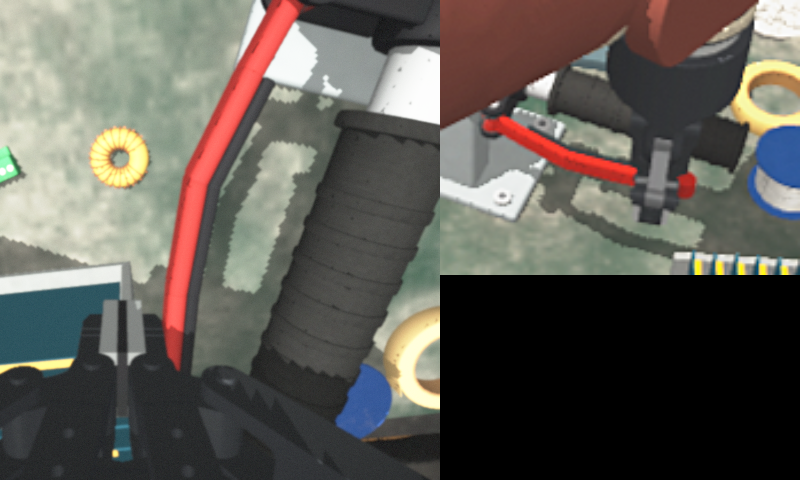

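arm_command(
  rows="1.5 0.4 0 0 0 1; 3 0.8 0 0 0 2; 4 1.2 0 0 0 2; 4 1.2 0 0 0 2",
)

```text
t: 6.72
tool_pos: [0.568, 0.2183, 0.1883]
tool_rot: [1.317, 2.85, -0.008]
contact_force: [-5.4, -4.3, 4.0]
opening: -0.0002
```

arm_command(
  rows="1 0.3 0 0 0 0.5; 2 0.6 0 0 0 1; 2 0.6 0 0 0 1",
)

```text
t: 7.1
tool_pos: [0.5692, 0.2185, 0.1883]
tool_rot: [-1.29, -2.863, 0.013]
contact_force: [-10.3, -5.7, 5.5]
opening: -0.0005
```

arm_command(
  rows="0.9 0.4 0 0 0 0; 0.9 0.4 0 0 0 0; 0.9 0.4 0 0 0 0; 0.9 0.4 0 0 0 0; 0.9 0.4 0 0 0 0; 0.9 0.4 0 0 0 0; 0.9 0.4 0 0 0 0; 0.9 0.4 0 0 0 0",
)

```text
t: 8.1
tool_pos: [0.5694, 0.2185, 0.1884]
tool_rot: [-1.288, -2.862, 0.017]
contact_force: [-7.3, -4.5, 6.1]
opening: -0.0002
```

```bash
python3 look.py p4
```

```text
[0.56936557 0.21851727 0.18836966] [-7.28107393 -4.47063304  6.10834667] [-0.68510871  1.2499687  -0.0086489 ]
230 x [573.8 579.8 584.1] 227
240 x [565.7 567.9 576.8] 83
250 x [558.9 561.  569.5] 82
260 x [552.4 554.5 562.8] 89
270 x [545.7 547.7 556.2] 99
280 x [542.1 543.5 550.8] 114
290 x [539.1 540.5 547.7] 121
300 x [536.1 537.4 544.9] 127
310 x [533.5 534.4 535.4] 91
320 x [530.4 531.8 533. ] 133
0 [[528.4, 269.4], [537.1, 234.6], [549.5, 197.1]]
0.12 [[535.4, 269.4], [548.2, 235.8], [565.0, 200.1]]
0.24 [[542.3, 270.1], [559.1, 238.4], [580.0, 204.9]]
0.3 [[545.7, 270.8], [564.4, 240.2], [587.3, 208.0]]
0.36 [[549.1, 271.7], [569.6, 242.2], [594.4, 211.5]]
```

View pics/p4.png

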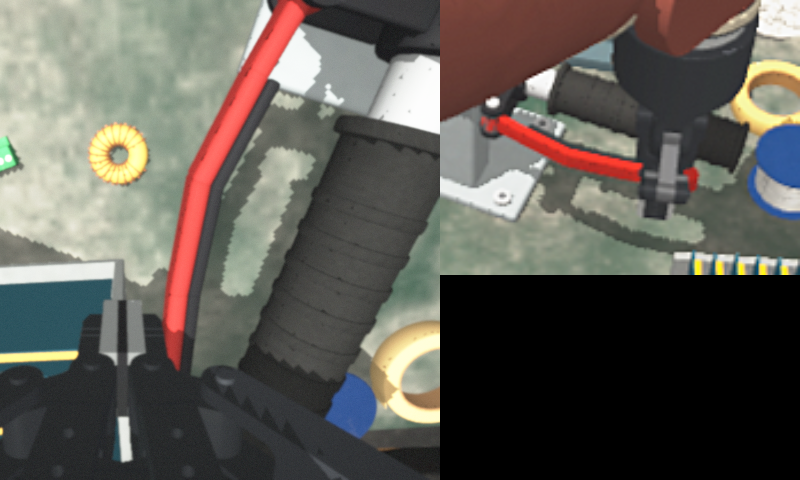

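arm_command(
  rows="1 0.5 0 0 0 0; 1.8 0.9 0 0 0 0; 1.8 0.9 0 0 0 0; 1.8 0.9 0 0 0 0; 1.8 0.9 0 0 0 0; 1.8 0.9 0 0 0 0",
)

```text
t: 8.95
tool_pos: [0.5699, 0.2188, 0.1884]
tool_rot: [-1.284, -2.859, 0.024]
contact_force: [-11.0, -6.2, 7.8]
opening: 0.0
```

arm_command(
  rows="-4 -1 0 0 0 -2; -8 -2 0 0 0 -4; -13 -3.2 0 0 0 -7; -18 -4 0 0 0 -9.5; -23 -4.5 0 0 0 -12; -28 -5 0 0 0 -14.5; -33 -5 0 0 0 -17; -38 -5 0 0 0 -19.5; -43 -5.5 0 0 0 -22; -48 -5.5 0 0 0 -23.6; -52 -6.5 0 0 0 -23.6; -52 -6.5 0 0 0 -23.6",
)

```text
t: 10.45
tool_pos: [0.5178, 0.2124, 0.1884]
tool_rot: [-1.839, -2.534, 0.02]
contact_force: [-0.1, -0.5, 1.2]
opening: 0.0001
```

arm_command(
  rows="0 0 0 0 0 0; 0 0 0 0 0 0; 0 0 0 0 0 0",
)

```text
t: 10.82
tool_pos: [0.518, 0.2124, 0.1884]
tool_rot: [-1.839, -2.534, 0.02]
contact_force: [0.8, 0.2, -0.0]
opening: -0.0002
```

```bash
python3 look.py p5
```

```text
[0.5179847  0.21238235 0.18838475] [ 0.75622143  0.24406799 -0.00858478] [ 0.05806399 -0.0106719  -0.04342843]
230 x [533.4 534.4 541.5] 61
240 x [530.2 531.6 538.7] 82
250 x [528.1 529.5 536.5] 94
260 x [525.9 527.2 534.2] 97
270 x [523.6 524.9 532. ] 104
280 x [523.6 524.7 531.8] 110
290 x [524.3 525.7 532.5] 143
300 x [525.  526.2 533.3] 136
310 x [526.  527.2 528.5] 132
320 x [526.9 528.1 529.2] 137
0 [[528.4, 269.4], [537.1, 234.6], [549.5, 197.1]]
0.12 [[535.4, 269.4], [548.2, 235.8], [565.0, 200.1]]
0.24 [[542.3, 270.1], [559.1, 238.4], [580.0, 204.9]]
0.3 [[545.7, 270.8], [564.4, 240.2], [587.3, 208.0]]
0.36 [[549.1, 271.7], [569.6, 242.2], [594.4, 211.5]]
```

View pics/p5.png

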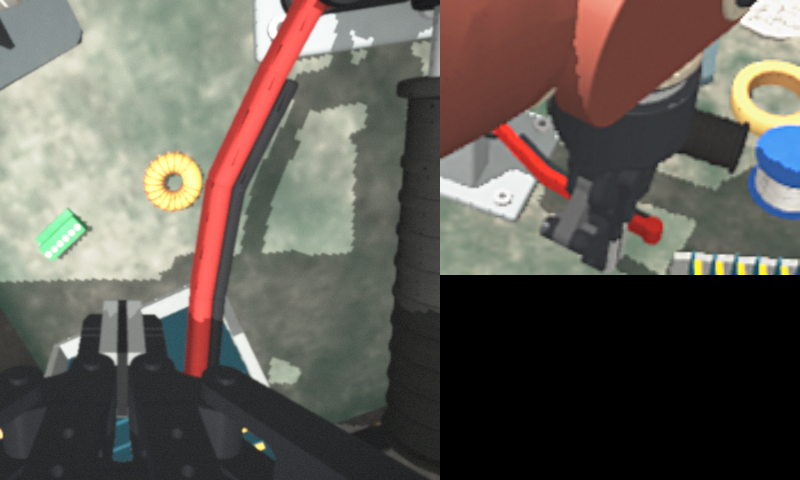

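arm_command(
  rows="5 1 0 0 0 0; 9 1 0 0 0 1.6; 14 1.5 0 0 0 4.1; 19 1.5 0 0 0 6.6; 24 1.5 0 0 0 9.1; 29 2 0 0 0 11.6; 34 2.4 0 0 0 14.1; 39 3.3 0 0 0 16.6; 44 4.4 0 0 0 19.6; 47 5.2 0 0 0 21.6; 49 5.7 0 0 0 22.6; 49 5.7 0 0 0 22.6",
)

```text
t: 12.42
tool_pos: [0.5663, 0.2174, 0.1883]
tool_rot: [-1.306, -2.847, 0.028]
contact_force: [-6.1, -3.6, 4.2]
opening: -0.0
```

arm_command(
  rows="1 0.4 0 0 0 0.4; 2 0.6 0 0 0 0.8; 3 0.9 0 0 0 0.8; 3 0.9 0 0 0 0.8; 3 0.9 0 0 0 0.8; 3 0.9 0 0 0 0.8",
)

```text
t: 13.18
tool_pos: [0.5685, 0.2179, 0.1883]
tool_rot: [-1.283, -2.853, 0.033]
contact_force: [-6.3, -2.0, 4.4]
opening: -0.0
```

arm_command(
  rows="1 0.5 0 0 0 0; 2 1 0 0 0 0; 2.6 1.4 0 0 0 0; 2.6 1.4 0 0 0 0; 2.6 1.4 0 0 0 0; 2.6 1.4 0 0 0 0",
)

```text
t: 13.92
tool_pos: [0.5701, 0.2187, 0.1884]
tool_rot: [-1.281, -2.851, 0.039]
contact_force: [-6.4, -3.1, 4.7]
opening: 0.0001
```

arm_command(
  rows="0.8 0.5 0 0 0 0; 1.6 1 0 0 0 0; 2 1.3 0 0 0 0; 2 1.3 0 0 0 0; 2 1.3 0 0 0 0; 2 1.3 0 0 0 0",
)

```text
t: 14.68
tool_pos: [0.5707, 0.219, 0.1884]
tool_rot: [-1.277, -2.848, 0.047]
contact_force: [-9.6, -5.2, 6.2]
opening: 0.0002
```

```bash
python3 look.py p6
```

```text
[0.57072052 0.21901027 0.18840033] [-9.56375832 -5.21880701  6.19703945] [-0.7237089   1.27725094 -0.07424296]
230 x [574.  579.2 583.7] 251
240 x [566.  568.1 576.6] 62
250 x [559.2 561.3 569.4] 72
260 x [552.4 554.5 562.7] 80
270 x [545.8 547.9 556. ] 89
280 x [542.2 543.5 550.6] 99
290 x [539.2 540.5 547.5] 106
300 x [536.  537.3 544.6] 113
310 x [533.5 534.3 535.1] 78
320 x [530.4 531.7 532.8] 117
0 [[528.4, 269.4], [537.1, 234.6], [549.5, 197.1]]
0.12 [[535.4, 269.4], [548.2, 235.8], [565.0, 200.1]]
0.24 [[542.3, 270.1], [559.1, 238.4], [580.0, 204.9]]
0.3 [[545.7, 270.8], [564.4, 240.2], [587.3, 208.0]]
0.36 [[549.1, 271.7], [569.6, 242.2], [594.4, 211.5]]
```

View pics/p6.png

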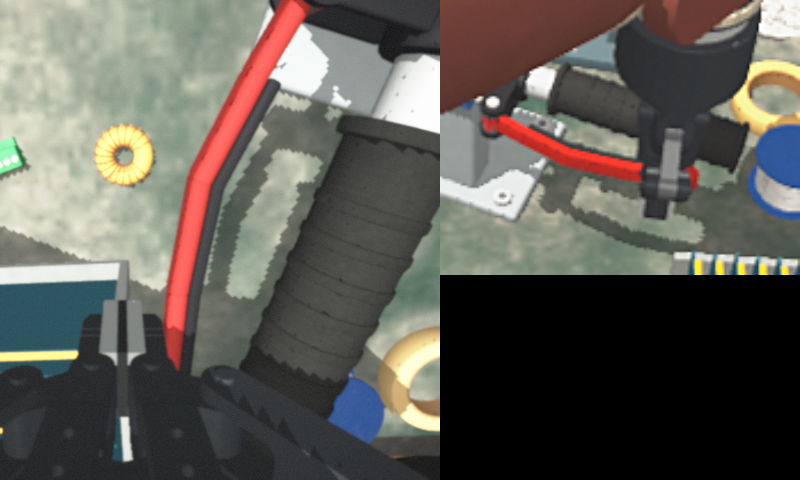

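```bash
python3 -c "
from station import monitor,workorder
o=monitor.get_obs();print(o['t'],o['contact_force'],o['tool_pos']);print(workorder.finish_job())"
```

```text
14.775 [-9.61391018 -4.27054915  6.43285015] [0.57070984 0.21902989 0.18839249]
the job is handed in; nothing more can be done
None
```

I pushed the lever in to its stop twice with the back of the shut fingers, and handed the job in at 14.8 s while still holding it there the second time.

- **First push:** I held it at the stop for about 1.9 s, with the pushing force between about 8 and 12 N. I then backed off until the fingers were clear. The wrist picture showed the lever fully out, and the contact force had fallen to about 0.
- **Second push:** the blade sits where it did at the first stop, to within about 0.3 mm, which fits the 0.36 rad stop angle. The last reading was about 10 N, and air shows between the lever and the grip.
- **Stop check:** near the end of the second push the force readings were uneven, 6 to 7 N at almost the same tool position as the first stop. I pushed about 2 mm further in all. The blade still matched its first-stop position and the force rose, so I took that as the stop.
- **Other contact:** the choke and plug stayed in place in the views I had. I did not take a last picture of the side cutters, heat sink or flux bottle; the arm only crossed the desk high above them. The sensor also read up to about 8 N vertically while pushing, falling to 0 on release. I took it for friction on the blade or sensor drift, but did not trace it.

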